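Return the tube inserts to their centrifuge buckets

ROBOT

A 6-joint arm with a two-finger parallel gripper is mounted at the origin on the work surface. World frame = base frame: x ahead of the robot, y to its left, z up, the work surface at z = 0. Lengths are in mm, angles in rad, forces in N, time in s.
With the tool pointing down it reaches from about 350 to 975 mm from the base axis. Payload 7.1 kg.
Tool frame: the origin (TCP) lies at the very end of the fingers, on their centre line; the grasp point (between the pads) lies ctrl.hold_point_z behind it (ctrl.hold_point_z is the distance from the TCP to the grasp point, in mm); z points along the fingers, y is the line along which they close (so a half turn about z gives the same grasp; the last joint's range is limited). The gripper opens to 88 mm and grips with 3 to 60 N. Pads are 20 mm wide; open, the fingers measure 115 mm over their backs; the gripper's body (75 mm by 178 mm) begins 61 mm behind the grasp point.
Start: joints at [-1.302, 0.423, 1.63, -0, 1.089, -0.019], TCP at [177.42, -599.272, 222.675] pointing down, gripper open.
Joint ranges: [-3, 3], [-0.9, 2.11], [0.09, 2.58], [-1.31, 4.45], [0.11, 2.69], [-2.54, 2.54]. Speed limits (rad/s): [2.39, 2.39, 3.01, 3.14, 3.14, 3.14].

INTERFACE

Orientations are given as a rotation vector (axis times angle).
In Python, from workcell import ctrl gives the robot as it stands. The module is installed in compiled form; this text tells all that it offers.
- The arm moves only by the shell command python3 -m creep 'ROWS'. ROWS is JSON, a list of rows, each an object with "translation": the shift along the tool's x, y, z in mm, a list of three; "angular": the turn, a rotation vector about the tool's x, y, z in rad, a list of three; "jaw": the opening, from 0 (shut) to 1 (fully open). A call has exactly 8 rows; each row is the pose to reach, as a shift and turn from the pose commanded when the call began, along the tool's axes at that moment; what a row does not reach only later rows make up. A row lasts 1/8 s, in which the tool goes at most 62.5 mm and 10.7 degrees, less where a joint would pass 70% of its speed; a pose out of reach is approached as far as the arm can. A call with a gripper value outside its range is refused whole. The fingers move at their own pace and stop on an object; the grip force is fixed at half the most. Time passes only in rows, so rows that repeat a pose let the fingers close, or fill a call up. It gives the time, the measured TCP pose, the force, the opening and the grip force at its end, in the units of the state.
- ctrl.get_obs(): the state, without advancing time (a new reading comes with each control period).
- ctrl.get_image(name): name is "scene" or "top"; returns the picture (384x512x3 uint8, red, green, blue); there is no depth.
- ctrl.camera_info(name): a dict with "camera_matrix" (3x3 intrinsics, pixels), "world_from_camera" (4x4, takes a point from camera to world coordinates). Camera axes: x right, y up, looking along -z (the intrinsics and any distortion apply to the point x, -y, -z); pixel columns grow to the right and rows downward; lengths in mm; the calibration is good to about 2 mm. A picture is of the moment at which its call begins. camera_info takes no time and is no camera call.
- ctrl.close_job(): hands the job in; it is judged then, once.
Trained networks look in the newest picture that a camera, given by its name, has taken for a name from the list of things; names that differ only in an ending like _2 or _b are one class to them, and where a whole thing is asked for, a point or a joint stands for the part that bears it (a point fixed in the world has none). Each returns a list of dicts, best first, with "score" (0 to 1); they miss things now and then, are a little off and sometimes report something else, mostly with a low value. They report only what shows in the picture. A call takes as long as a camera call. They do not tell look-alikes from the thing itself.
- ctrl.look_for(camera, label): "rect" ([left, top, right, bottom] in pixels, round what is visible of it).
The state is a dict: "t": time; "qpos": joint angles; "qvel": joint speeds; "joint_torque": joint torques, N m; "ee_pos": TCP position; "orientation": TCP orientation; "ft_force": force on the tool from outside, world axes, zero at the start; "moment": the same for the moment, N m; "width": finger opening in mm; "grasp_force": force on a finger pad.
Only numpy, scipy, OpenCV 4.12 (cv2) and the standard library are available. Lean on these libraries where they do the work, as an engineer would, in place of code of your own. Each camera call takes 0.05 s, during which the arm holds its last target. There are 200 camera calls.

TASK

Four white tube inserts have come back from cleaning: put each one into the centrifuge bucket of its own shape and size, lowered fully home on the bucket's floor and not dropped in. Leave the four buckets standing upright on the bench, let go of everything, and leave the blue-capped bottle standing where it is.

Things in the scene. Friction and masses are not known exactly. Their poses are not given: they have to be found in the camera images.
- insert_large_round: Large round tube insert, deck 84 mm across, six dark wells in a ring. White plastic, up to 0.31 kg. Origin: centre of underside, z up. Deck 60 mm up; lowest 30 mm tapered, foot 7 mm smaller per side. Mid-deck an upright grip tab, 12 mm thick along x, 28 mm along y, top at 112 mm: grip its flat faces (fingers close along x) at 95 mm. Any yaw fits.
- insert_small_round: Small round tube insert, deck 58 mm across, four narrow dark wells. White plastic, up to 0.31 kg. Origin: centre of underside, z up. Deck 60 mm up; lowest 30 mm tapered, foot 7 mm smaller per side. Mid-deck an upright grip tab, 12 mm thick along x, 24 mm along y, top at 112 mm: grip its flat faces (fingers close along x) at 95 mm. Any yaw fits.
- insert_oblong: Oblong tube insert, deck 102 mm along x, 62 mm along y, two big dark wells along x. White plastic, up to 0.31 kg. Origin: centre of underside, z up. Deck 60 mm up; lowest 30 mm tapered, foot 7 mm smaller per side. Mid-deck an upright grip tab, 12 mm thick along x, 28 mm along y, top at 112 mm: grip its flat faces (fingers close along x) at 95 mm. Fits with x along the bucket's x, either way.
- insert_square: Square tube insert, deck 74 x 74 mm, a dark well in each corner. White plastic, up to 0.31 kg. Origin: centre of underside, z up. Deck 60 mm up; lowest 30 mm tapered, foot 7 mm smaller per side. Mid-deck an upright grip tab, 12 mm thick along x, 28 mm along y, top at 112 mm: grip its flat faces (fingers close along x) at 95 mm. Fits with sides parallel to the bucket's.
- bucket_large_round: Large round centrifuge bucket, 90 mm inside diameter, 98 mm outside. Bare metal, 66 mm high, wall and floor 4 mm (an insert that is home has its underside 4 mm above the bucket's, its deck 2 mm below the rim), 0.9 kg, loose on the bench, open upwards, empty. A pivot boss 30 mm wide stands out 8 mm on each y side. Origin: centre of underside, z up.
- bucket_small_round: Small round centrifuge bucket, 64 mm inside diameter, 72 mm outside. Bare metal, 66 mm high, wall and floor 4 mm (an insert that is home has its underside 4 mm above the bucket's, its deck 2 mm below the rim), 0.9 kg, loose on the bench, open upwards, empty. A pivot boss 30 mm wide stands out 8 mm on each y side. Origin: centre of underside, z up.
- bucket_oblong: Oblong (rectangular) centrifuge bucket, inside 108 mm along x and 68 mm along y, outside 116 x 76 mm. Bare metal, 66 mm high, wall and floor 4 mm (an insert that is home has its underside 4 mm above the bucket's, its deck 2 mm below the rim), 0.9 kg, loose on the bench, open upwards, empty. A pivot boss 30 mm wide stands out 8 mm on each y side. Origin: centre of underside, z up.
- bucket_square: Square centrifuge bucket, inside 80 x 80 mm, outside 88 x 88 mm. Bare metal, 66 mm high, wall and floor 4 mm (an insert that is home has its underside 4 mm above the bucket's, its deck 2 mm below the rim), 0.9 kg, loose on the bench, open upwards, empty. A pivot boss 30 mm wide stands out 8 mm on each y side. Origin: centre of underside, z up.
- bottle: A bystander: round glass bottle with a blue cap, 56 mm in diameter and 100 mm high, standing among the inserts and buckets. Origin: centre of its underside, z up.
Things that resemble listed ones, but are neither listed nor needed, are in the scene too. Leave any green or orange look-alike of the insert_oblong alone.

How it is judged:
By the outcome, as a careful person would: the job done as asked, in the order asked, and still so for the second after the job is handed in, with the robot touching nothing.
It also fails if it takes over 128 s, if anything falls off the work surface, if the arm or the gripper's body presses on something with over 40 N, if the wrist force passes 120 N, or if a joint passes its speed limit or range.

## Working session

There is one attempt and no reset: what is moved stays moved. The work goes in short steps, Python scripts to look and compute and a shell command to move; the robot and the scene stay as the last step left them, time stands still between calls to the robot, and variables do not carry over. Pictures are saved under pics/ and viewed, at most 14 in all, crops included, and the job is handed in when it is done.

```bash
mkdir -p pics
python3 - <<'E'
from workcell import ctrl
import cv2,numpy as np
o=ctrl.get_obs();print({k:np.round(v,3).tolist() for k,v in o.items()},ctrl.hold_point_z)
for c in("scene","top"):
    im=ctrl.get_image(c);cv2.imwrite(f"pics/{c}0.png",cv2.resize(im[:,:,::-1],(800,600),interpolation=cv2.INTER_CUBIC))
    i=ctrl.camera_info(c);print(c,{k:np.round(v,3).tolist() if not isinstance(v,str) else v for k,v in i.items()})
    for s in("large_round","small_round","oblong","square"):
        for p in("insert_","bucket_"):
            print(c,p+s,[(round(d["score"],2),np.round(d["rect"]).tolist()) for d in ctrl.look_for(c,p+s)][:4])
    print([(round(d["score"],2),np.round(d["rect"]).tolist()) for d in ctrl.look_for(c,"bottle")][:3])
E
```

```text
{'t': 0.0, 'qpos': [-1.302, 0.424, 1.631, -0.0, 1.089, -0.019], 'qvel': [0.001, 0.001, -0.0, -0.0, -0.001, 0.0], 'joint_torque': [0.001, -54.463, -27.367, 0.065, 0.023, -0.0], 'ee_pos': [177.254, -598.748, 221.923], 'orientation': [-3.108, -0.45, 0.0], 'ft_force': [-0.78, -0.294, -0.173], 'moment': [0.064, -0.019, 0.011], 'grasp_force': 0.0, 'width': 88.181} 18.700000000000003
scene {'camera_matrix': [[365.387, 0.0, 259.032], [0.0, 365.387, 190.153], [0.0, 0.0, 1.0]], 'world_from_camera': [[0.667, -0.532, 0.521, 1120.691], [0.745, 0.487, -0.456, -536.138], [-0.011, 0.692, 0.722, 898.949], [0.0, 0.0, 0.0, 1.0]]}
scene insert_large_round [(0.78, [133.0, 207.0, 165.0, 238.0]), (0.47, [111.0, 253.0, 157.0, 301.0])]
scene bucket_large_round [(0.81, [214.0, 238.0, 255.0, 279.0])]
scene insert_small_round [(0.89, [288.0, 203.0, 304.0, 232.0]), (0.35, [339.0, 128.0, 365.0, 151.0])]
scene bucket_small_round [(0.84, [338.0, 124.0, 365.0, 151.0])]
scene insert_oblong [(0.8, [266.0, 149.0, 297.0, 181.0]), (0.8, [306.0, 138.0, 334.0, 171.0]), (0.78, [250.0, 125.0, 281.0, 158.0])]
scene bucket_obl
[... 316 characters left out ...]
 0.994, -0.106, 365.427], [-0.999, 0.022, 0.027, 12.642], [0.03, 0.106, 0.994, 1097.902], [0.0, 0.0, 0.0, 1.0]]}
top insert_large_round [(0.72, [345.0, 214.0, 383.0, 248.0])]
top bucket_large_round [(0.9, [306.0, 110.0, 347.0, 149.0])]
top insert_small_round [(0.56, [235.0, 112.0, 254.0, 141.0])]
top bucket_small_round [(0.84, [69.0, 151.0, 103.0, 182.0])]
top insert_oblong [(0.84, [124.0, 151.0, 167.0, 192.0]), (0.64, [152.0, 231.0, 193.0, 264.0]), (0.63, [184.0, 173.0, 209.0, 214.0])]
top bucket_oblong [(0.9, [267.0, 174.0, 314.0, 222.0])]
top insert_square [(0.75, [104.0, 217.0, 141.0, 250.0])]
top bucket_square [(0.77, [380.0, 158.0, 428.0, 200.0])]
[(0.17, [183.0, 174.0, 208.0, 214.0])]
```

View pics/top0.png

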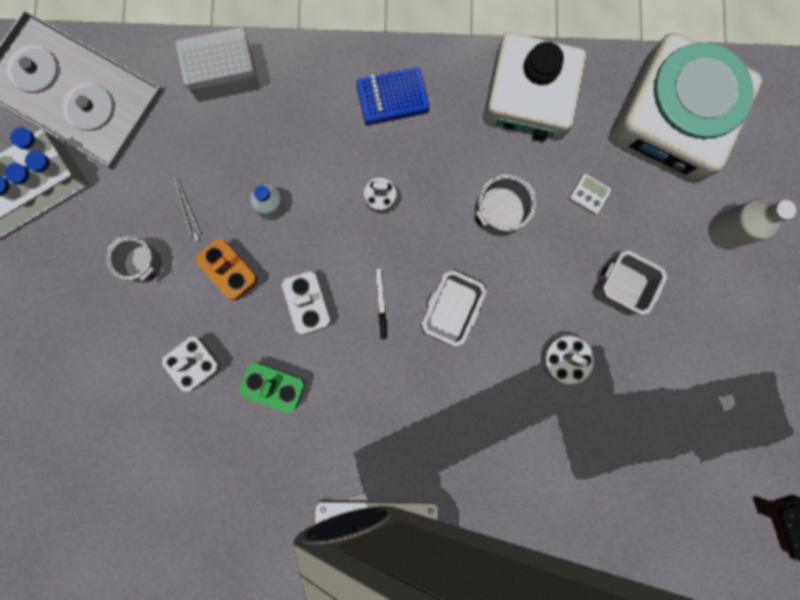

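View pics/scene0.png

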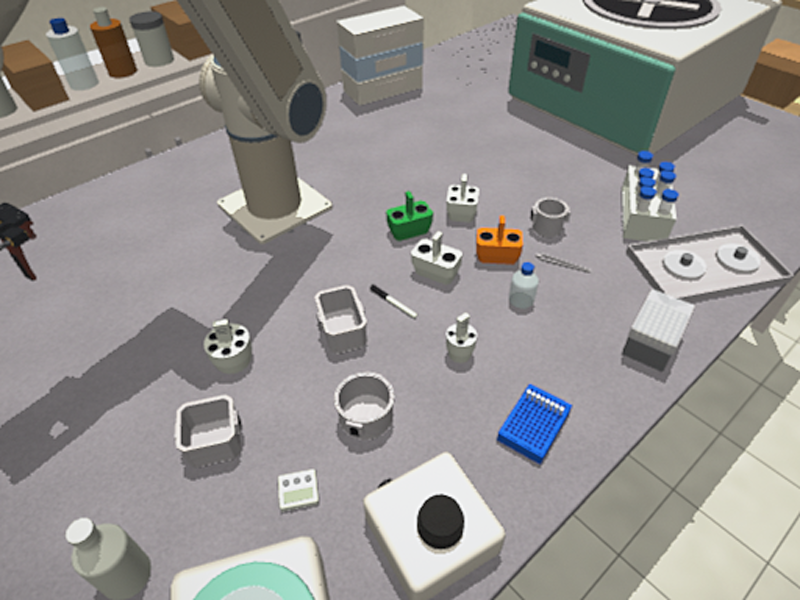

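The top view shows the inserts at: square (190,364), small round (380,195), large round (570,358), and oblong candidates white (305,302), orange (226,268) and green (272,386). Only the white one fits "white plastic", so it is the one. The buckets are at: small (131,260), large (506,204), oblong (455,308), square (633,282). Next I fit the outlines in both cameras and check them in an overlay.

```bash
cat > fit.py <<'E'
from workcell import ctrl
import cv2,numpy as np,json
from scipy.optimize import minimize
from scipy.ndimage import map_coordinates
I={c:ctrl.camera_info(c) for c in("top","scene")}
def proj(c,P):
    T=np.array(I[c]["world_from_camera"]);p=(P-T[:3,3])@T[:3,:3]*[1,-1,-1]
    q=p@np.array(I[c]["camera_matrix"]).T;return q[:,:2]/q[:,2:]
def unproj(c,uv,z):
    T=np.array(I[c]["world_from_camera"]);d=np.linalg.inv(I[c]["camera_matrix"])@[*uv,1]
    d=T[:3,:3]@(d*[1,-1,-1]);return (T[:3,3]+d*(z-T[2,3])/d[2])[:2]
def rect(a,b,z,n=20):
    t=np.linspace(-1,1,n)
    p=np.r_[np.c_[t,-1+0*t],np.c_[1+0*t,t],np.c_[-t,1+0*t],np.c_[-1+0*t,-t]]*[a/2,b/2]
    return np.c_[p,0*p[:,0]+z]
def circ(d,z):
    t=np.linspace(0,2*np.pi,80);return np.c_[d/2*np.cos(t),d/2*np.sin(t),0*t+z]
S=dict(large_round=(84,90,28),small_round=(58,64,24),oblong=((102,62),(108,68),28),square=((74,74),(80,80),28))
def model(n):
    k,s=n.split("_",1);d=S[s];sh=lambda v,z:rect(*v,z) if isinstance(v,tuple) else circ(v,z)
    if k=="insert":return [sh(d[0],60),rect(12,d[2],112,10)]
    o=tuple(v+8 for v in d[1]) if isinstance(d[1],tuple) else d[1]+8
    w=(d[1][1] if isinstance(d[1],tuple) else d[1])+24
    return [sh(d[1],66),sh(o,66)]
def place(m,p):
    c,s=np.cos(p[2]),np.sin(p[2]);return m@np.array([[c,s,0],[-s,c,0],[0,0,1]])+[p[0],p[1],0]
def grads(ims):
    G={}
    for c,im in ims.items():
        g=cv2.GaussianBlur(cv2.cvtColor(im,cv2.COLOR_RGB2GRAY).astype(float),(0,0),.8)
        G[c]=(cv2.Sobel(g,cv2.CV_64F,1,0),cv2.Sobel(g,cv2.CV_64F,0,1))
    return G
def score(G,n,p,cams):
    s=0
    for m in model(n):
        for c in cams:
            uv=proj(c,place(m,p));t=np.gradient(uv,axis=0);l=np.hypot(*t.T)+1e-6
            gx,gy=[map_coordinates(g,[uv[:,1],uv[:,0]],order=1,mode="nearest") for g in G[c]]
            s+=np.mean(np.minimum(abs(gx*t[:,1]-gy*t[:,0])/l,250))*(.6 if len(m)==40 else 1)
    return -s
def fit(G,n,p0,cams=("top","scene"),R=14):
    per=np.pi/2 if n=="bucket_square" else np.pi
    yaws=[0] if n.startswith("bucket") and "round" in n else np.arange(0,per,np.pi/30)
    best=min((score(G,n,(p0[0]+dx,p0[1]+dy,y),cams),p0[0]+dx,p0[1]+dy,y) for dx in range(-R,R+1,4) for dy in range(-R,R+1,4) for y in yaws)
    r=minimize(lambda p:score(G,n,p*[1,1,.02],cams),np.array(best[1:])/[1,1,.02],method="Nelder-Mead",options=dict(initial_simplex=np.array(best[1:])/[1,1,.02]+3*np.vstack([np.zeros(3),np.eye(3)])))
    return r.x*[1,1,.02],-r.fun
E
cat > m1.py <<'E'
from fit import *
ims={c:ctrl.get_image(c) for c in I};G=grads(ims)
px=dict(insert_large_round=(570,360),insert_small_round=(380,196),insert_oblong=(306,302),insert_square=(190,364),bucket_large_round=(506,204),bucket_small_round=(131,260),bucket_oblong=(455,308),bucket_square=(633,282))
tiles=[];out={}
for n,q in px.items():
    p0=unproj("top",(q[0]*.64,q[1]*.64),62)
    a,s=fit(G,n,p0);out[n]=a.tolist()
    b,_=fit(G,n,a,("top",),6);d,_=fit(G,n,a,("scene",),10)
    print(n,np.round(a,2),round(s),"top",np.round(b,2),"scene",np.round(d,2),"r",round(np.hypot(*a[:2])))
    for c in I:
        u,v=np.round(proj(c,np.array([[*a[:2],70]]))[0]).astype(int)
        t=cv2.resize(ims[c][v-28:v+29,u-38:u+38,::-1],None,fx=200/76,fy=150/57,interpolation=cv2.INTER_CUBIC)
        for m in model(n):
            w=(proj(c,place(m,a))-[u-38,v-28]+.5)*[200/76,150/57]
            cv2.polylines(t,[np.round(w).astype(int)],True,(0,0,255),1)
        tiles.append(t)
json.dump(out,open("poses.json","w"))
cv2.imwrite("pics/fit1.png",np.vstack([np.hstack(tiles[i:i+4]) for i in range(0,16,4)]))
E
python3 m1.py
```

```text
insert_large_round [ 369.22 -333.19    2.72] 545 top [ 368.22 -334.61    2.3 ] scene [ 370.35 -332.79    2.82] r 497
insert_small_round [659.94   6.81   3.09] 500 top [659.67   6.46   2.96] scene [6.6188e+02 8.5100e+00 1.2000e-01] r 660
insert_oblong [4.6024e+02 1.3461e+02 3.5000e-01] 544 top [4.6065e+02 1.3410e+02 3.5000e-01] scene [4.5987e+02 1.3539e+02 3.7000e-01] r 480
insert_square [349.76 330.96   0.68] 512 top [348.59 330.84   0.68] scene [351.08 330.04   0.69] r 482
bucket_large_round [ 6.4784e+02 -2.1893e+02  8.0000e-02] 597 top [ 6.4425e+02 -2.1937e+02  8.0000e-02] scene [ 6.5197e+02 -2.2307e+02  6.0000e-02] r 684
bucket_small_round [5.3202e+02 4.3847e+02 6.0000e-02] 622 top [5.3041e+02 4.3848e+02 1.1000e-01] scene [5.3776e+02 4.3867e+02 4.0000e-02] r 689
bucket_oblong [ 459.61 -125.09    2.71] 613 top [ 454.3  -121.39    2.72] scene [ 457.89 -130.68    2.7 ] r 476
bucket_square [ 509.7  -449.13    1.13] 683 top [ 507.11 -447.36    1.12] scene [ 512.37 -450.4     1.13] r 679
```

View pics/fit1.png

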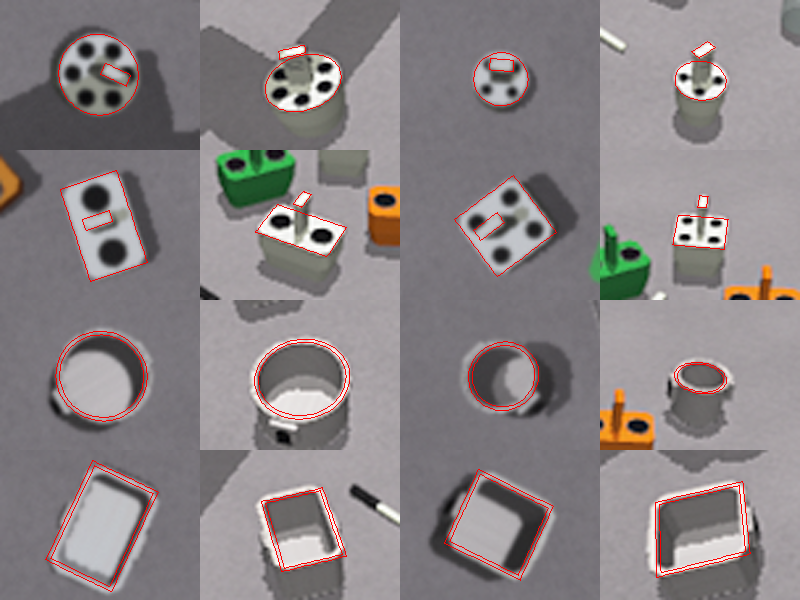

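The inserts fit well. The white oblong is confirmed, sitting next to the green and orange look-alikes. The bucket rims appear wider than 4 mm, probably a lip, so I refit the buckets with a free rim width.

```bash
cat > m2.py <<'E'
import fit as F
from fit import *
ims={c:ctrl.get_image(c) for c in I};G=grads(ims);P=json.load(open("poses.json"))
def mk(W,Z):
    def model(n):
        s=n.split("_",1)[1];d=S[s];sh=lambda v,z:rect(*v,z) if isinstance(v,tuple) else circ(v,z)
        e=(lambda k:tuple(v+k for v in d[1])) if isinstance(d[1],tuple) else (lambda k:d[1]+k)
        return [sh(d[1],Z),sh(e(2*W),Z)]
    return model
tiles=[]
for n in [k for k in P if k[0]=="b"]:
    res=[]
    for W in (4,6,7,8,9,10):
        F.model=mk(W,66);a,s=fit(G,n,P[n][:2],R=8);res.append((s,W,a))
    print(n,[(w,round(s)) for s,w,_ in res])
    s,W,a=max(res,key=lambda r:r[0]);F.model=mk(W,66);P[n]=a.tolist()
    print(W,np.round(a,2),*[(c,np.round(fit(G,n,a,(c,),6)[0],2)) for c in I])
    for c in I:
        u,v=np.round(proj(c,np.array([[*a[:2],66]]))[0]).astype(int)
        t=cv2.resize(ims[c][v-28:v+29,u-28:u+29,::-1],(300,300),interpolation=cv2.INTER_CUBIC)
        for m in F.model(n):
            w=(proj(c,place(m,a))-[u-28,v-28]+.5)*300/57
            cv2.polylines(t,[np.round(w).astype(int)],True,(0,0,255),1)
        tiles.append(t[:,50:250])
json.dump(P,open("poses.json","w"))
cv2.imwrite("pics/fit2.png",np.vstack([np.hstack(tiles[i:i+4]) for i in range(0,8,4)]))
E
python3 m2.py
```

```text
bucket_large_round [(4, 599), (6, 611), (7, 616), (8, 623), (9, 604), (10, 567)]
8 [ 647.57 -221.43    0.  ] ('top', array([ 641.21, -216.94,    0.  ])) ('scene', array([ 6.4742e+02, -2.2081e+02,  1.0000e-02]))
bucket_small_round [(4, 622), (6, 587), (7, 561), (8, 563), (9, 566), (10, 560)]
4 [5.3202e+02 4.3845e+02 6.0000e-02] ('top', array([5.3041e+02, 4.3850e+02, 1.1000e-01])) ('scene', array([5.3777e+02, 4.3868e+02, 4.0000e-02]))
bucket_oblong [(4, 613), (6, 604), (7, 587), (8, 590), (9, 579), (10, 553)]
4 [ 459.6  -125.07    2.71] ('top', array([ 454.31, -121.39,    2.72])) ('scene', array([ 457.89, -130.69,    2.7 ]))
bucket_square [(4, 689), (6, 653), (7, 620), (8, 627), (9, 613), (10, 577)]
4 [ 511.96 -450.14    1.13] ('top', array([ 507.11, -447.39,    1.12])) ('scene', array([ 512.37, -450.41,    1.13]))
```

View pics/fit2.png

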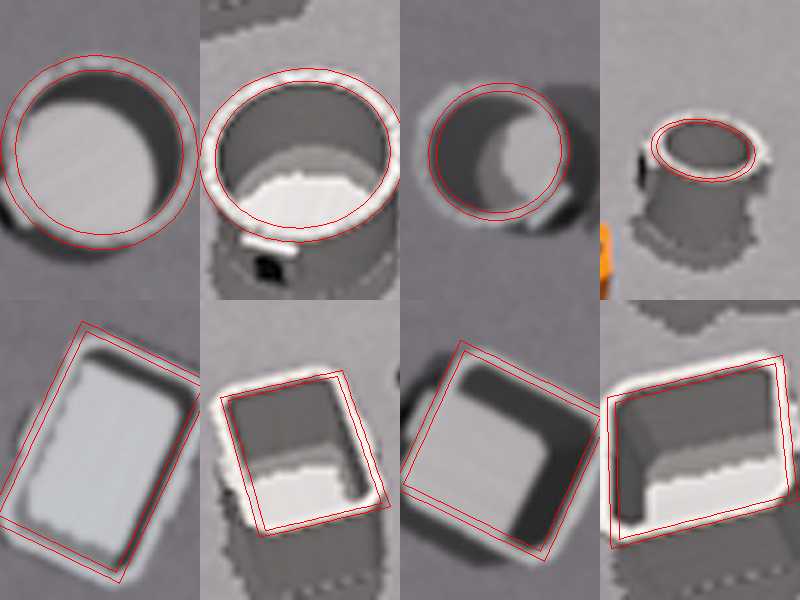

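All rims have a lip of about 8 mm. I refit with that width, using the outer edge's sign and leaving out the corners.

```bash
cat > m3.py <<'E'
import fit as F
from fit import *
ims={c:ctrl.get_image(c) for c in I};G=grads(ims);P=json.load(open("poses.json"))
def side(v,z):
    if not isinstance(v,tuple): return circ(v,z)
    r=rect(*v,z,21).reshape(4,21,3)[:,4:17];return r
def bm(n,W):
    d=S[n.split("_",1)[1]][1];e=tuple(v+2*W for v in d) if isinstance(d,tuple) else d+2*W
    return [(side(d,66),-1),(side(e,66),1)]
def bscore(G,n,p,cams,W=8):
    s=0
    for m,sg in bm(n,W):
        for seg in (m if m.ndim==3 else [m]):
            for c in cams:
                uv=proj(c,place(seg,p));ctr=proj(c,np.array([[p[0],p[1],66]]))[0]
                t=np.gradient(uv,axis=0);nn=np.c_[t[:,1],-t[:,0]];nn/=np.linalg.norm(nn,axis=1)[:,None]+1e-9
                nn*=np.sign(np.sum(nn*(ctr-uv),1))[:,None]
                g=np.c_[[map_coordinates(g,[uv[:,1],uv[:,0]],order=1,mode="nearest") for g in G[c]]].T
                q=np.sum(g*nn,1)*sg; q=np.clip(q,-50,150)
                s+=np.mean(q)/(4 if m.ndim==3 else 1)
    return -s
tiles=[]
for n in [k for k in P if k[0]=="b"]:
    res=[]
    for W in (6,7,8,9):
        F.score=lambda G,n,p,cams:bscore(G,n,p,cams,W)
        a,s=fit(G,n,P[n][:2],R=14);res.append((s,W,a))
    print(n,[(w,round(s),np.round(a,1).tolist()) for s,w,a in res])
    s,W,a=max(res,key=lambda r:r[0]);P[n]=a.tolist()
    F.score=lambda G,n,p,cams:bscore(G,n,p,cams,W)
    print(W,np.round(a,2),*[(c,np.round(fit(G,n,a,(c,),6)[0],2)) for c in I])
    for c in I:
        u,v=np.round(proj(c,np.array([[*a[:2],66]]))[0]).astype(int)
        t=cv2.resize(ims[c][v-28:v+29,u-28:u+29,::-1],(300,300),interpolation=cv2.INTER_CUBIC)
        for m,_ in bm(n,W):
            for seg in (m if m.ndim==3 else [m]):
                w=(proj(c,place(seg,a))-[u-28,v-28]+.5)*300/57
                cv2.polylines(t,[np.round(w).astype(int)],False,(0,0,255),1)
        tiles.append(t[:,50:250])
json.dump(P,open("poses.json","w"))
cv2.imwrite("pics/fit3.png",np.vstack([np.hstack(tiles[i:i+4]) for i in range(0,8,4)]))
E
python3 m3.py
```

```text
bucket_large_round [(6, 356, [646.3, -220.1, 0.0]), (7, 383, [647.3, -221.1, 0.1]), (8, 394, [647.5, -221.2, -0.0]), (9, 384, [647.8, -221.6, 0.0])]
8 [ 6.4752e+02 -2.2123e+02 -1.0000e-02] ('top', array([ 6.4905e+02, -2.2330e+02,  3.0000e-02])) ('scene', array([ 6.4644e+02, -2.1977e+02,  2.0000e-02]))
bucket_small_round [(6, 380, [531.4, 445.2, -0.0]), (7, 417, [531.3, 445.2, 0.0]), (8, 436, [531.1, 445.1, 0.0]), (9, 441, [531.0, 445.0, 0.0])]
9 [5.3103e+02 4.4499e+02 3.0000e-02] ('top', array([ 5.3107e+02,  4.4425e+02, -5.0000e-02])) ('scene', array([5.3119e+02, 4.4623e+02, 1.0000e-01]))
bucket_oblong [(6, 395, [455.9, -127.2, 2.7]), (7, 453, [454.6, -126.8, 2.7]), (8, 479, [454.9, -127.2, 2.7]), (9, 479, [455.3, -127.2, 2.7])]
9 [ 455.34 -127.2     2.75] ('top', array([ 455.52, -128.26,    2.73])) ('scene', array([ 452.55, -124.47,    2.73]))
bucket_square [(6, 397, [505.7, -451.3, 1.1]), (7, 442, [506.8, -452.5, 1.1]), (8, 468, [507.2, -452.4, 1.1]), (9, 475, [507.5, -451.6, 1.1])]
9 [ 507.53 -451.57    1.11] ('top', array([ 509.05, -452.82,    1.1 ])) ('scene', array([ 505.96, -450.63,    1.1 ]))
```

View pics/fit3.png

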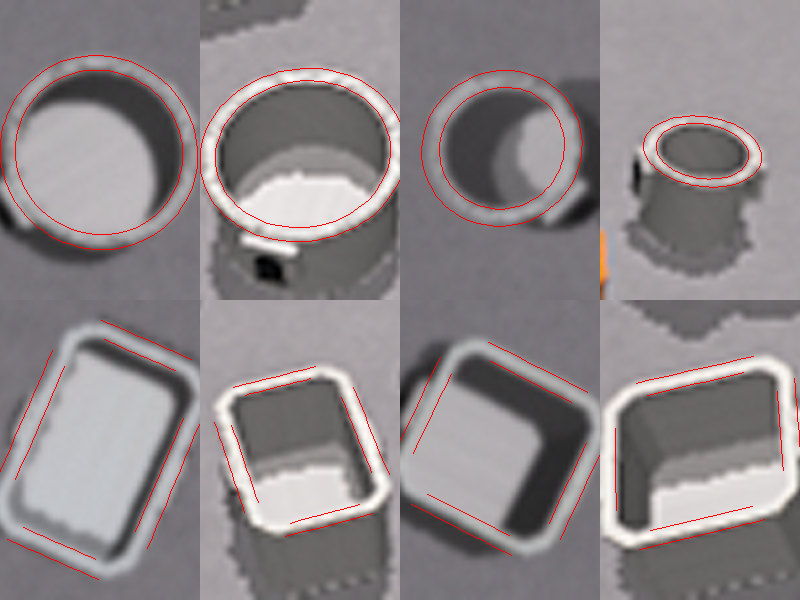

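```bash
cat > go.py <<'E'
import sys,numpy as np
from workcell import ctrl
from scipy.spatial.transform import Rotation as R
x,y,z,yaw=map(float,sys.argv[1:5])
o=ctrl.get_obs();Rt=R.from_rotvec(o["orientation"]);M=Rt.as_matrix()
q1=np.arctan2(y,x);yaw+=np.pi*np.round((q1-yaw)/np.pi)
if len(sys.argv)>5: yaw+=np.pi*int(sys.argv[5])
X=np.array([np.sin(-yaw)*-1*-1,0,0]);Y=np.array([np.cos(yaw),np.sin(yaw),0]);Z=np.array([0,0,-1.]);X=np.cross(Y,Z)
A=(Rt.inv()*R.from_matrix(np.c_[X,Y,Z])).as_rotvec();T=M.T@(np.array([x,y,z])-o["ee_pos"])
print("shift",np.round(T,1),"turn",np.round(A,3),"q6 end",round(q1-yaw,2),"rows",round(np.linalg.norm(T)/62.5,1),round(abs(np.degrees(A[2]))/10.7,1))
E
python3 go.py 369.2 -333.2 222 2.72
```

```text
shift [ 259.4 -200.7    0.7] turn [-0.    -0.    -0.861] q6 end -0.31 rows 5.2 4.6
```

```bash
python3 -m creep '[{"translation":[44,-34,0],"angular":[0,0,-0.15],"jaw":1},{"translation":[88,-68,0],"angular":[0,0,-0.3],"jaw":1},{"translation":[132,-102,0],"angular":[0,0,-0.45],"jaw":1},{"translation":[176,-136,0],"angular":[0,0,-0.6],"jaw":1},{"translation":[220,-170,0],"angular":[0,0,-0.75],"jaw":1},{"translation":[259.4,-200.7,0],"angular":[0,0,-0.861],"jaw":1},{"translation":[259.4,-200.7,20],"angular":[0,0,-0.861],"jaw":1},{"translation":[259.4,-200.7,60],"angular":[0,0,-0.861],"jaw":1}]'; python3 go.py 369.2 -333.2 76.5 2.72
```

```text
t: 2.3
ee_pos: [371.0, -333.6, 163.6]
orientation: [2.632, 1.707, 0.002]
ft_force: [0.2, -1.2, 0.0]
width: 87.9
grasp_force: 0.0
shift [-0.2 -2.2 87.1] turn [0.005 0.002 0.001] q6 end -0.31 rows 1.4 0.0
```

```bash
python3 -m creep '[{"translation":[0,-1.5,45],"angular":[0,0,0],"jaw":1},{"translation":[0,-1.5,87],"angular":[0,0,0],"jaw":1},{"translation":[0,-1.5,87],"angular":[0,0,0],"jaw":1},{"translation":[0,-1.5,87],"angular":[0,0,0],"jaw":0},{"translation":[0,-1.5,87],"angular":[0,0,0],"jaw":0},{"translation":[0,-1.5,87],"angular":[0,0,0],"jaw":0},{"translation":[0,-1.5,87],"angular":[0,0,0],"jaw":0},{"translation":[0,-1.5,87],"angular":[0,0,0],"jaw":0}]'; python3 go.py 647.5 -221.2 200 2.72
```

```text
t: 3.3
ee_pos: [367.9, -332.7, 76.0]
orientation: [2.637, 1.707, 0.0]
ft_force: [0.2, -0.3, 0.3]
width: 41.6
grasp_force: 0.0
shift [ 216.2  209.5 -123.9] turn [ 0.001  0.    -0.   ] q6 end 0.09 rows 5.2 0.0
```

```bash
python3 -m creep '[{"translation":[0,0,0],"angular":[0,0,0],"jaw":0},{"translation":[0,0,0],"angular":[0,0,0],"jaw":0},{"translation":[0,0,0],"angular":[0,0,0],"jaw":0},{"translation":[0,0,0],"angular":[0,0,0],"jaw":0},{"translation":[0,0,0],"angular":[0,0,0],"jaw":0},{"translation":[0,0,-10],"angular":[0,0,0],"jaw":0},{"translation":[0,0,-60],"angular":[0,0,0],"jaw":0},{"translation":[0,0,-110],"angular":[0,0,0],"jaw":0}]'; python3 go.py 647.5 -221.2 190 2.72
```

```text
t: 4.3
ee_pos: [367.4, -332.1, 187.0]
orientation: [-2.636, -1.706, 0.001]
ft_force: [0.8, -0.1, -2.8]
width: 12.0
grasp_force: 30.0
shift [215.9 210.1  -3.2] turn [-0.001 -0.    -0.   ] q6 end 0.09 rows 4.8 0.0
```

```bash
python3 -m creep '[{"translation":[36,35,0],"angular":[0,0,0],"jaw":0},{"translation":[72,70,0],"angular":[0,0,0],"jaw":0},{"translation":[108,105,0],"angular":[0,0,0],"jaw":0},{"translation":[144,140,0],"angular":[0,0,0],"jaw":0},{"translation":[180,175,0],"angular":[0,0,0],"jaw":0},{"translation":[216,210,0],"angular":[0,0,0],"jaw":0},{"translation":[216,210,0],"angular":[0,0,0],"jaw":0},{"translation":[216,210,30],"angular":[0,0,0],"jaw":0}]'
cat > chk.py <<'E'
import sys
from fit import *
# overlay held insert: args insert bucket out ; insert pose from TCP
from scipy.spatial.transform import Rotation as R
n,b,f=sys.argv[1:4];o=ctrl.get_obs();yaw=np.arctan2(*R.from_rotvec(o["orientation"]).as_matrix()[[1,0],1])
z=o["ee_pos"][2]-76.3;P=json.load(open("poses.json"))
ims={c:ctrl.get_image(c) for c in I};G=grads(ims)
import fit as F
M=[m+[0,0,z] for m in model(n)[:1]];F.model=lambda k:M
p0=[*o["ee_pos"][:2],yaw];print("tcp",np.round(p0,2),"bucket",np.round(P[b],2))
for cams in (("top",),("scene",),("top","scene")):
    r=minimize(lambda p:score(G,n,p*[1,1,.02],cams),np.array(p0)/[1,1,.02],method="Nelder-Mead",options=dict(initial_simplex=np.array(p0)/[1,1,.02]+4*np.vstack([np.zeros(3)-.3,np.eye(3)])))
    print(cams,np.round(r.x*[1,1,.02],2),round(-r.fun))
a=r.x*[1,1,.02];T=[]
for c in I:
    u,v=np.round(proj(c,np.array([[*P[b][:2],80]]))[0]).astype(int)
    t=cv2.resize(ims[c][max(v-45,0):v+45,max(u-45,0):u+45,::-1],(400,400),interpolation=cv2.INTER_CUBIC)
    w=(proj(c,place(M[0],a))-[u-45,v-45]+.5)*400/90
    cv2.polylines(t,[np.round(w).astype(int)],True,(0,0,255),1);T.append(t)
cv2.imwrite(f,np.hstack(T))
E
python3 chk.py insert_large_round bucket_large_round pics/c1.png; python3 go.py 647.5 -221.2 100 2.72
```

```text
t: 5.3
ee_pos: [649.1, -221.8, 157.8]
orientation: [2.634, 1.706, 0.004]
ft_force: [-0.9, -0.6, -2.1]
width: 11.9
grasp_force: 30.0
tcp [ 6.4911e+02 -2.2185e+02 -4.2000e-01] bucket [ 6.4752e+02 -2.2123e+02 -1.0000e-02]
('top',) [ 6.5000e+02 -2.2234e+02 -4.5000e-01] 48
('scene',) [ 6.4844e+02 -2.2354e+02 -4.3000e-01] 97
('top', 'scene') [ 6.4775e+02 -2.2299e+02 -4.3000e-01] 144
shift [ 0.9  3.1 52.7] turn [-0.007  0.001 -0.001] q6 end 0.09 rows 0.8 0.0
```

View pics/c1.png

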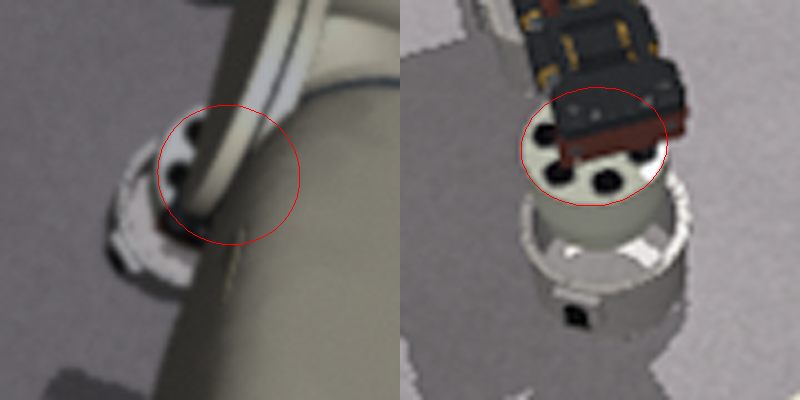

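The top view is mostly hidden by the arm. In the scene view the held insert sits centred above the bucket, with the insert deck at about (595,147) and the bucket mouth at about (607,225) lower down. Descending.

```bash
python3 -m creep '[{"translation":[0,0.5,0],"angular":[0,0,0],"jaw":0},{"translation":[0,0.5,8],"angular":[0,0,0],"jaw":0},{"translation":[0,0.5,16],"angular":[0,0,0],"jaw":0},{"translation":[0,0.5,24],"angular":[0,0,0],"jaw":0},{"translation":[0,0.5,32],"angular":[0,0,0],"jaw":0},{"translation":[0,0.5,38],"angular":[0,0,0],"jaw":0},{"translation":[0,0.5,40],"angular":[0,0,0],"jaw":0},{"translation":[0,0.5,40],"angular":[0,0,0],"jaw":0}]'; python3 go.py 647.5 -221.2 80.5 2.72
```

```text
t: 6.4
ee_pos: [648.3, -221.7, 115.6]
orientation: [-2.637, -1.707, 0.0]
ft_force: [0.1, -0.5, -1.2]
width: 11.9
grasp_force: 30.0
shift [ 0.2 -1.  35.1] turn [-0. -0. -0.] q6 end 0.09 rows 0.6 0.0
```

```bash
python3 -m creep '[{"translation":[0,-1,6],"angular":[0,0,0],"jaw":0},{"translation":[0,-1,12],"angular":[0,0,0],"jaw":0},{"translation":[0,-1,18],"angular":[0,0,0],"jaw":0},{"translation":[0,-1,23],"angular":[0,0,0],"jaw":0},{"translation":[0,-1,27],"angular":[0,0,0],"jaw":0},{"translation":[0,-1,30],"angular":[0,0,0],"jaw":0},{"translation":[0,-1,32],"angular":[0,0,0],"jaw":0},{"translation":[0,-1,32],"angular":[0,0,0],"jaw":0}]'; python3 go.py 647.5 -221.2 80.5 2.72
```

```text
t: 7.4
ee_pos: [647.4, -221.3, 83.6]
orientation: [-2.637, -1.707, 0.0]
ft_force: [-0.0, 0.6, -2.4]
width: 11.9
grasp_force: 30.0
shift [0.2 0.1 3.1] turn [-0.  0. -0.] q6 end 0.09 rows 0.0 0.0
```

```bash
python3 -m creep '[{"translation":[0,0,1],"angular":[0,0,0],"jaw":0},{"translation":[0,0,2],"angular":[0,0,0],"jaw":0},{"translation":[0,0,2.6],"angular":[0,0,0],"jaw":0},{"translation":[0,0,3.2],"angular":[0,0,0],"jaw":0},{"translation":[0,0,3.6],"angular":[0,0,0],"jaw":0},{"translation":[0,0,4],"angular":[0,0,0],"jaw":0},{"translation":[0,0,4.2],"angular":[0,0,0],"jaw":0},{"translation":[0,0,4.2],"angular":[0,0,0],"jaw":0}]'; python3 go.py 647.5 -221.2 80 2.72
```

```text
t: 8.4
ee_pos: [647.4, -221.3, 79.6]
orientation: [2.637, 1.707, -0.0]
ft_force: [-1.7, 0.2, -0.1]
width: 11.8
grasp_force: 30.0
shift [ 0.2  0.  -0.4] turn [-0.  0. -0.] q6 end 0.09 rows 0.0 0.0
```

```bash
python3 -m creep '[{"translation":[0,0,0.4],"angular":[0,0,0],"jaw":0},{"translation":[0,0,0.4],"angular":[0,0,0],"jaw":0},{"translation":[0,0,0.4],"angular":[0,0,0],"jaw":1},{"translation":[0,0,0.4],"angular":[0,0,0],"jaw":1},{"translation":[0,0,0.4],"angular":[0,0,0],"jaw":1},{"translation":[0,0,0.4],"angular":[0,0,0],"jaw":1},{"translation":[0,0,-50],"angular":[0,0,0],"jaw":1},{"translation":[0,0,-112],"angular":[0,0,0],"jaw":1}]'; python3 go.py 659.9 6.8 190 3.09; python3 go.py 460.2 134.6 190 0.35
```

```text
t: 9.4
ee_pos: [646.3, -221.0, 191.0]
orientation: [-2.635, -1.705, 0.004]
ft_force: [0.4, -0.7, 0.7]
width: 68.5
grasp_force: 0.0
shift [213.3 -80.9   1.2] turn [-0.004 -0.    -0.37 ] q6 end 0.06 rows 3.7 2.0
shift [ 248.1 -315.5    2.1] turn [-0.004 -0.001 -0.772] q6 end -0.07 rows 6.4 4.1
```

Next the small round insert.

```bash
python3 -m creep '[{"translation":[53,-20,0],"angular":[0,0,-0.1],"jaw":1},{"translation":[106,-40,0],"angular":[0,0,-0.2],"jaw":1},{"translation":[160,-60,0],"angular":[0,0,-0.3],"jaw":1},{"translation":[213.3,-80.9,0],"angular":[0,0,-0.37],"jaw":1},{"translation":[213.3,-80.9,0],"angular":[0,0,-0.37],"jaw":1},{"translation":[213.3,-80.9,40],"angular":[0,0,-0.37],"jaw":1},{"translation":[213.3,-80.9,70],"angular":[0,0,-0.37],"jaw":1},{"translation":[213.3,-80.9,70],"angular":[0,0,-0.37],"jaw":1}]'; python3 go.py 659.9 6.8 76 3.09
```

```text
t: 10.4
ee_pos: [659.1, 5.4, 119.1]
orientation: [-2.277, -2.159, 0.006]
ft_force: [0.2, -0.3, 0.7]
width: 88.1
grasp_force: 0.0
shift [ 1.5  1.  43.1] turn [-0.005  0.    -0.002] q6 end 0.06 rows 0.7 0.0
```

```bash
python3 -m creep '[{"translation":[1.2,0.5,43],"angular":[0,0,0],"jaw":1},{"translation":[1.2,0.5,43],"angular":[0,0,0],"jaw":0},{"translation":[1.2,0.5,43],"angular":[0,0,0],"jaw":0},{"translation":[1.2,0.5,43],"angular":[0,0,0],"jaw":0},{"translation":[1.2,0.5,43],"angular":[0,0,0],"jaw":0},{"translation":[1.2,0.5,43],"angular":[0,0,0],"jaw":0},{"translation":[1.2,0.5,43],"angular":[0,0,0],"jaw":0},{"translation":[1.2,0.5,43],"angular":[0,0,0],"jaw":0}]'; python3 -m creep '[{"translation":[0,0,0],"angular":[0,0,0],"jaw":0},{"translation":[0,0,0],"angular":[0,0,0],"jaw":0},{"translation":[0,0,0],"angular":[0,0,0],"jaw":0},{"translation":[0,0,0],"angular":[0,0,0],"jaw":0},{"translation":[0,0,-10],"angular":[0,0,0],"jaw":0},{"translation":[0,0,-60],"angular":[0,0,0],"jaw":0},{"translation":[0,0,-115],"angular":[0,0,0],"jaw":0},{"translation":[0,0,-125],"angular":[0,0,0],"jaw":0}]'; python3 go.py 531 445 200 0.7
```

```text
t: 11.4
ee_pos: [661.5, 7.6, 78.5]
orientation: [-2.278, -2.163, 0.0]
ft_force: [-0.6, 0.5, -0.0]
width: 21.2
grasp_force: 0.0
t: 12.4
ee_pos: [664.2, 7.6, 208.9]
orientation: [2.274, 2.159, 0.009]
ft_force: [0.5, -0.2, -1.2]
width: 11.8
grasp_force: 30.0
shift [ 429.9 -155.8    7.7] turn [ 0.008  0.003 -0.752] q6 end -0.0 rows 7.3 4.0
```

```bash
python3 -m creep '[{"translation":[57,-21,0],"angular":[0,0,-0.1],"jaw":0},{"translation":[114,-42,0],"angular":[0,0,-0.2],"jaw":0},{"translation":[171,-62,0],"angular":[0,0,-0.3],"jaw":0},{"translation":[228,-83,0],"angular":[0,0,-0.4],"jaw":0},{"translation":[285,-104,0],"angular":[0,0,-0.5],"jaw":0},{"translation":[342,-124,0],"angular":[0,0,-0.6],"jaw":0},{"translation":[395,-143,0],"angular":[0,0,-0.7],"jaw":0},{"translation":[429.9,-155.8,0],"angular":[0,0,-0.75],"jaw":0}]'; python3 -m creep '[{"translation":[0,0,0],"angular":[0,0,0],"jaw":0},{"translation":[0,0,0],"angular":[0,0,0],"jaw":0},{"translation":[0,0,15],"angular":[0,0,0],"jaw":0},{"translation":[0,0,30],"angular":[0,0,0],"jaw":0},{"translation":[0,0,40],"angular":[0,0,0],"jaw":0},{"translation":[0,0,45],"angular":[0,0,0],"jaw":0},{"translation":[0,0,45],"angular":[0,0,0],"jaw":0},{"translation":[0,0,45],"angular":[0,0,0],"jaw":0}]'
python3 chk.py insert_small_round bucket_small_round pics/c2.png; python3 go.py 531 445 120 0.7
```

```text
t: 13.4
ee_pos: [526.6, 447.1, 202.6]
orientation: [-1.322, -2.849, 0.002]
ft_force: [0.3, 0.4, -1.9]
width: 11.5
grasp_force: 30.0
t: 14.4
ee_pos: [528.5, 445.2, 158.9]
orientation: [1.328, 2.847, 0.001]
ft_force: [-0.0, 0.7, -1.2]
width: 11.8
grasp_force: 30.0
tcp [528.55 445.23   0.7 ] bucket [5.3103e+02 4.4499e+02 3.0000e-02]
('top',) [524.07 442.68   0.66] 54
('scene',) [529.55 447.18   0.8 ] 79
('top', 'scene') [527.56 448.26   0.74] 112
shift [-1.8  1.7 39.1] turn [ 0.001  0.    -0.002] q6 end -0.0 rows 0.6 0.0
```

View pics/c2.png

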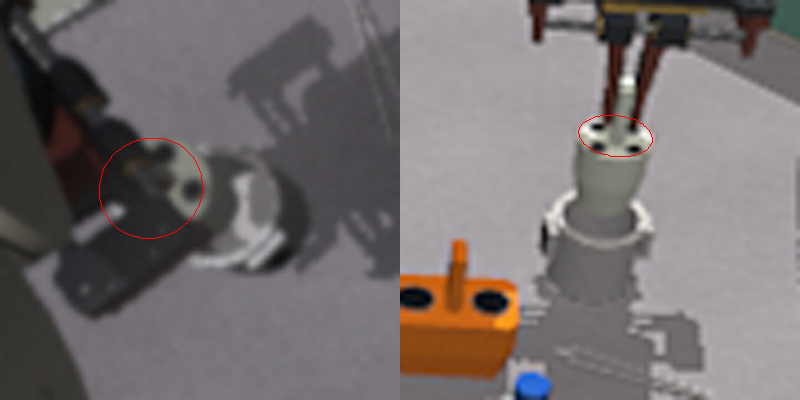

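Run:
```python
from fit import *
im=ctrl.get_image("scene");u,v=np.round(proj("scene",np.array([[531,445,110]]))[0]).astype(int)
s=10;t=cv2.resize(im[v-40:v+20,u-30:u+40,::-1],None,fx=s,fy=s,interpolation=cv2.INTER_CUBIC)
z=158.9-78.5
for k,col in((12,(0,255,0)),(0,(255,0,0))):
  pass
a=(528.5,445.2,.7)
for m in (circ(58,60+z),rect(12,24,112+z),rect(12,24,60+z),circ(58,30+z),circ(44,z)):
    w=(proj("scene",place(m,a))-[u-30,v-40]+.5)*s;cv2.polylines(t,[np.round(w).astype(int)],True,(0,0,255),1)
for d in(64,80):
    w=(proj("scene",place(circ(d,66),(531,445,0)))-[u-30,v-40]+.5)*s;cv2.polylines(t,[np.round(w).astype(int)],True,(0,255,0),1)
cv2.imwrite("pics/c3.png",t)
```

```text
(no output)
```

View pics/c3.png

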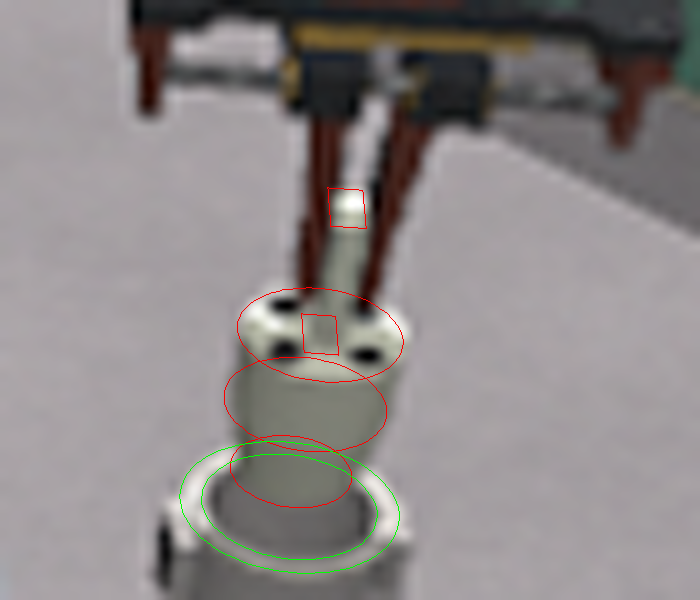

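The held insert is upright and lines up with the model. Both the insert (320,330) and the bucket mouth (290,507) sit about 0.7 px right of the overlay, so their relative alignment is good. Lowering.

```bash
python3 -m creep '[{"translation":[-1.5,1.5,6],"angular":[0,0,0],"jaw":0},{"translation":[-1.5,1.5,16],"angular":[0,0,0],"jaw":0},{"translation":[-1.5,1.5,26],"angular":[0,0,0],"jaw":0},{"translation":[-1.5,1.5,36],"angular":[0,0,0],"jaw":0},{"translation":[-1.5,1.5,46],"angular":[0,0,0],"jaw":0},{"translation":[-1.5,1.5,54],"angular":[0,0,0],"jaw":0},{"translation":[-1.5,1.5,60],"angular":[0,0,0],"jaw":0},{"translation":[-1.5,1.5,60],"angular":[0,0,0],"jaw":0}]'; python3 go.py 531 445 83 0.7
```

```text
t: 15.55
ee_pos: [530.2, 444.6, 97.9]
orientation: [-1.328, -2.847, 0.001]
ft_force: [0.2, 0.2, -0.1]
width: 11.9
grasp_force: 30.0
shift [-0.2  0.9 14.9] turn [-0.001 -0.    -0.002] q6 end -0.0 rows 0.2 0.0
```

```bash
python3 -m creep '[{"translation":[0,0.5,3],"angular":[0,0,0],"jaw":0},{"translation":[0,0.5,6],"angular":[0,0,0],"jaw":0},{"translation":[0,0.5,9],"angular":[0,0,0],"jaw":0},{"translation":[0,0.5,11],"angular":[0,0,0],"jaw":0},{"translation":[0,0.5,13],"angular":[0,0,0],"jaw":0},{"translation":[0,0.5,14],"angular":[0,0,0],"jaw":0},{"translation":[0,0.5,14],"angular":[0,0,0],"jaw":0},{"translation":[0,0.5,14],"angular":[0,0,0],"jaw":0}]'; python3 go.py 531 445 82.5 0.7
```

```text
t: 16.55
ee_pos: [530.8, 445.2, 84.5]
orientation: [1.328, 2.847, 0.0]
ft_force: [-0.6, 0.5, -0.1]
width: 11.7
grasp_force: 30.0
shift [-0.2  0.   2. ] turn [ 0.     0.    -0.002] q6 end -0.0 rows 0.0 0.0
```

```bash
python3 -m creep '[{"translation":[0,0,0.4],"angular":[0,0,0],"jaw":0},{"translation":[0,0,0.8],"angular":[0,0,0],"jaw":0},{"translation":[0,0,1.2],"angular":[0,0,0],"jaw":0},{"translation":[0,0,1.6],"angular":[0,0,0],"jaw":0},{"translation":[0,0,2],"angular":[0,0,0],"jaw":0},{"translation":[0,0,2.2],"angular":[0,0,0],"jaw":0},{"translation":[0,0,2.2],"angular":[0,0,0],"jaw":0},{"translation":[0,0,2.2],"angular":[0,0,0],"jaw":0}]'; python3 go.py 531 445 82.5 0.7
```

```text
t: 17.55
ee_pos: [530.8, 445.1, 82.3]
orientation: [-1.328, -2.847, -0.0]
ft_force: [0.2, -0.4, -0.9]
width: 11.9
grasp_force: 30.0
shift [-0.2  0.1 -0.2] turn [ 0.    -0.    -0.002] q6 end -0.0 rows 0.0 0.0
```

```bash
python3 -m creep '[{"translation":[0,0,0.3],"angular":[0,0,0],"jaw":0},{"translation":[0,0,0.6],"angular":[0,0,0],"jaw":0},{"translation":[0,0,0.9],"angular":[0,0,0],"jaw":0},{"translation":[0,0,1.2],"angular":[0,0,0],"jaw":0},{"translation":[0,0,1.2],"angular":[0,0,0],"jaw":0},{"translation":[0,0,1.2],"angular":[0,0,0],"jaw":0},{"translation":[0,0,1.2],"angular":[0,0,0],"jaw":0},{"translation":[0,0,1.2],"angular":[0,0,0],"jaw":0}]'; python3 go.py 531 445 82.5 0.7
```

```text
t: 18.55
ee_pos: [530.9, 445.2, 82.3]
orientation: [1.328, 2.847, 0.0]
ft_force: [-2.3, -1.6, 8.6]
width: 11.7
grasp_force: 30.0
shift [-0.2 -0.  -0.2] turn [ 0.     0.    -0.002] q6 end -0.0 rows 0.0 0.0
```

Firm contact at 82.3, within 0.2 of the expected home height. Releasing.

```bash
python3 -m creep '[{"translation":[0,0,-0.8],"angular":[0,0,0],"jaw":0},{"translation":[0,0,-0.8],"angular":[0,0,0],"jaw":1},{"translation":[0,0,-0.8],"angular":[0,0,0],"jaw":1},{"translation":[0,0,-0.8],"angular":[0,0,0],"jaw":1},{"translation":[0,0,-0.8],"angular":[0,0,0],"jaw":1},{"translation":[0,0,-50],"angular":[0,0,0],"jaw":1},{"translation":[0,0,-110],"angular":[0,0,0],"jaw":1},{"translation":[0,0,-120],"angular":[0,0,0],"jaw":1}]'; python3 go.py 349.8 331 200 0.68;python3 go.py 460.2 134.6 200 0.35
```

```text
t: 19.55
ee_pos: [532.9, 446.8, 206.3]
orientation: [1.326, 2.844, 0.012]
ft_force: [-0.1, 0.5, 0.7]
width: 78.3
grasp_force: 0.0
shift [  28.9 -214.8    4.5] turn [0.008 0.    0.018] q6 end 0.08 rows 3.5 0.1
shift [-192.5 -256.4    4.2] turn [ 0.008 -0.001  0.348] q6 end -0.07 rows 5.1 1.9
```

```bash
python3 -m creep '[{"translation":[7,-54,0],"angular":[0,0,0],"jaw":1},{"translation":[14,-108,0],"angular":[0,0,0],"jaw":1},{"translation":[21,-162,0],"angular":[0,0,0],"jaw":1},{"translation":[28.9,-214.8,0],"angular":[0,0,0.018],"jaw":1},{"translation":[28.9,-214.8,0],"angular":[0,0,0.018],"jaw":1},{"translation":[28.9,-214.8,40],"angular":[0,0,0.018],"jaw":1},{"translation":[28.9,-214.8,70],"angular":[0,0,0.018],"jaw":1},{"translation":[28.9,-214.8,70],"angular":[0,0,0.018],"jaw":1}]'; python3 go.py 349.8 331 76 0.68
```

```text
t: 20.55
ee_pos: [347.1, 328.5, 129.1]
orientation: [-1.353, -2.834, 0.007]
ft_force: [0.0, 0.4, -0.6]
width: 87.5
grasp_force: 0.0
shift [ 0.2  3.9 53. ] turn [-0.004  0.    -0.   ] q6 end 0.08 rows 0.9 0.0
```

```bash
python3 -m creep '[{"translation":[0.2,2.5,50],"angular":[0,0,0],"jaw":1},{"translation":[0.2,2.5,52],"angular":[0,0,0],"jaw":1},{"translation":[0.2,2.5,52],"angular":[0,0,0],"jaw":0},{"translation":[0.2,2.5,52],"angular":[0,0,0],"jaw":0},{"translation":[0.2,2.5,52],"angular":[0,0,0],"jaw":0},{"translation":[0.2,2.5,52],"angular":[0,0,0],"jaw":0},{"translation":[0.2,2.5,52],"angular":[0,0,0],"jaw":0},{"translation":[0.2,2.5,52],"angular":[0,0,0],"jaw":0}]'; python3 -m creep '[{"translation":[0,0,0],"angular":[0,0,0],"jaw":0},{"translation":[0,0,0],"angular":[0,0,0],"jaw":0},{"translation":[0,0,0],"angular":[0,0,0],"jaw":0},{"translation":[0,0,0],"angular":[0,0,0],"jaw":0},{"translation":[0,0,-10],"angular":[0,0,0],"jaw":0},{"translation":[0,0,-60],"angular":[0,0,0],"jaw":0},{"translation":[0,0,-115],"angular":[0,0,0],"jaw":0},{"translation":[0,0,-125],"angular":[0,0,0],"jaw":0}]'; python3 go.py 507.5 -451.6 200 -0.465
```

```text
t: 21.55
ee_pos: [349.4, 330.9, 79.1]
orientation: [-1.353, -2.835, 0.0]
ft_force: [0.2, 0.1, 0.4]
width: 31.3
grasp_force: 0.0
t: 22.55
ee_pos: [351.1, 332.4, 208.1]
orientation: [1.352, 2.833, 0.011]
ft_force: [-0.2, 0.3, -2.7]
width: 12.0
grasp_force: 30.0
shift [-708.  -371.5    5.1] turn [ 0.006 -0.004  1.145] q6 end -0.26 rows 12.8 6.1
```

```bash
python3 -m creep '[{"translation":[0,0,-12],"angular":[0,0,0],"jaw":0},{"translation":[-54,-28,-12],"angular":[0,0,0.1],"jaw":0},{"translation":[-108,-56,-12],"angular":[0,0,0.2],"jaw":0},{"translation":[-162,-85,-12],"angular":[0,0,0.3],"jaw":0},{"translation":[-216,-113,-12],"angular":[0,0,0.4],"jaw":0},{"translation":[-270,-142,-12],"angular":[0,0,0.5],"jaw":0},{"translation":[-324,-170,-12],"angular":[0,0,0.6],"jaw":0},{"translation":[-354,-186,-12],"angular":[0,0,0.6],"jaw":0}]'; python3 go.py 507.5 -451.6 200 -0.465
```

```text
t: 23.55
ee_pos: [426.7, -63.7, 215.0]
orientation: [-2.133, -2.303, 0.002]
ft_force: [0.0, 0.5, -2.1]
width: 11.8
grasp_force: 30.0
shift [-392.9   50.9   14.7] turn [-0.003  0.     0.542] q6 end -0.26 rows 6.3 2.9
```

```bash
python3 -m creep '[{"translation":[-55,7,0],"angular":[0,0,0.1],"jaw":0},{"translation":[-110,14,0],"angular":[0,0,0.2],"jaw":0},{"translation":[-165,21,0],"angular":[0,0,0.3],"jaw":0},{"translation":[-220,28,0],"angular":[0,0,0.4],"jaw":0},{"translation":[-275,35,0],"angular":[0,0,0.5],"jaw":0},{"translation":[-330,43,0],"angular":[0,0,0.542],"jaw":0},{"translation":[-380,49,10],"angular":[0,0,0.542],"jaw":0},{"translation":[-393,51,14],"angular":[0,0,0.542],"jaw":0}]';  python3 -m creep '[{"translation":[0,0,0],"angular":[0,0,0],"jaw":0},{"translation":[0,0,0],"angular":[0,0,0],"jaw":0},{"translation":[0,0,15],"angular":[0,0,0],"jaw":0},{"translation":[0,0,30],"angular":[0,0,0],"jaw":0},{"translation":[0,0,40],"angular":[0,0,0],"jaw":0},{"translation":[0,0,45],"angular":[0,0,0],"jaw":0},{"translation":[0,0,45],"angular":[0,0,0],"jaw":0},{"translation":[0,0,45],"angular":[0,0,0],"jaw":0}]'
cat > chk2.py <<'E'
import sys
from fit import *
from scipy.spatial.transform import Rotation as R
n,b,f,zp=sys.argv[1:5];o=ctrl.get_obs();yaw=np.arctan2(*R.from_rotvec(o["orientation"]).as_matrix()[[1,0],1])
P=json.load(open("poses.json"));im=ctrl.get_image("scene");a=(*o["ee_pos"][:2],yaw);z=o["ee_pos"][2]-float(zp)
u,v=np.round(proj("scene",np.array([[*P[b][:2],110]]))[0]).astype(int);s=8
t=cv2.resize(im[v-40:v+30,u-45:u+45,::-1],None,fx=s,fy=s,interpolation=cv2.INTER_CUBIC)
def dr(m,a,c): 
    w=(proj("scene",place(m,a))-[u-45,v-40]+.5)*s;cv2.polylines(t,[np.round(w).astype(int)],True,c,1)
for m in model(n): dr(m+[0,0,z],a,(0,0,255))
d=S[n.split("_",1)[1]];dr(rect(d[0][0]-14,d[0][1]-14,z),a,(0,0,255))
for e in(0,16): dr(rect(d[1][0]+e,d[1][1]+e,66),P[b],(0,255,0))
cv2.imwrite(f,t)
E
python3 chk2.py insert_square bucket_square pics/c4.png 79.1; python3 go.py 507.5 -451.6 120 -0.465
```

```text
t: 24.55
ee_pos: [508.7, -450.9, 199.3]
orientation: [-2.67, -1.649, 0.002]
ft_force: [-1.2, 0.3, -2.5]
width: 11.8
grasp_force: 30.0
t: 25.55
ee_pos: [509.9, -449.2, 157.5]
orientation: [2.67, 1.653, 0.0]
ft_force: [0.0, 0.5, -1.5]
width: 11.8
grasp_force: 30.0
shift [-3.2 -1.2 37.6] turn [0.001 0.    0.003] q6 end -0.26 rows 0.6 0.0
```

View pics/c4.png

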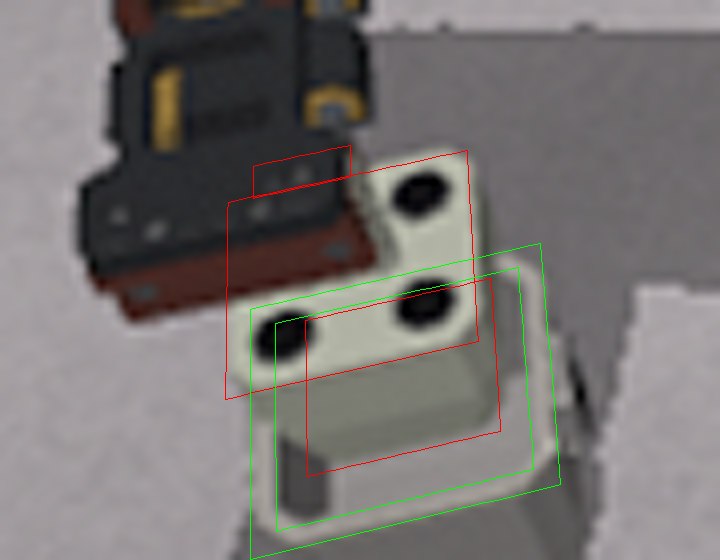

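The insert deck (360,270) hangs over the bucket mouth (405,400), and the foot is inside the opening with margin. Both deviate from the overlay by about 1 px, so I aim at (506.8, -450.3) and lower.

```bash
python3 go.py 506.8 -450.3 102 -0.465; python3 -m creep '[{"translation":[-2.4,-2,6],"angular":[0,0,0],"jaw":0},{"translation":[-2.4,-2,16],"angular":[0,0,0],"jaw":0},{"translation":[-2.4,-2,26],"angular":[0,0,0],"jaw":0},{"translation":[-2.4,-2,36],"angular":[0,0,0],"jaw":0},{"translation":[-2.4,-2,42],"angular":[0,0,0],"jaw":0},{"translation":[-2.4,-2,46],"angular":[0,0,0],"jaw":0},{"translation":[-2.4,-2,50],"angular":[0,0,0],"jaw":0},{"translation":[-2.4,-2,50],"angular":[0,0,0],"jaw":0}]'; python3 go.py 506.8 -450.3 83.1 -0.465
```

```text
shift [-2.3 -2.4 55.6] turn [0.001 0.    0.003] q6 end -0.26 rows 0.9 0.0
t: 26.6
ee_pos: [506.8, -450.1, 106.9]
orientation: [-2.671, -1.654, 0.0]
ft_force: [0.1, 0.3, -2.2]
width: 12.1
grasp_force: 30.0
shift [-0.1  0.1 23.8] turn [-0.    -0.     0.003] q6 end -0.26 rows 0.4 0.0
```

```bash
python3 -m creep '[{"translation":[0,0,5],"angular":[0,0,0],"jaw":0},{"translation":[0,0,9],"angular":[0,0,0],"jaw":0},{"translation":[0,0,13],"angular":[0,0,0],"jaw":0},{"translation":[0,0,16],"angular":[0,0,0],"jaw":0},{"translation":[0,0,19],"angular":[0,0,0],"jaw":0},{"translation":[0,0,21],"angular":[0,0,0],"jaw":0},{"translation":[0,0,22],"angular":[0,0,0],"jaw":0},{"translation":[0,0,22],"angular":[0,0,0],"jaw":0}]'; python3 -c "
from workcell import ctrl;o=ctrl.get_obs();print(o['moment'],o['ee_pos'])"
```

```text
t: 27.6
ee_pos: [506.8, -450.2, 85.0]
orientation: [-2.671, -1.654, 0.0]
ft_force: [-0.7, -0.7, -2.8]
width: 11.9
grasp_force: 30.0
[-0.04301293 -0.0372028  -0.0512041 ] [ 506.79186414 -450.20178128   85.04436566]
```

```bash
python3 -m creep '[{"translation":[0,0,0.6],"angular":[0,0,0],"jaw":0},{"translation":[0,0,1.2],"angular":[0,0,0],"jaw":0},{"translation":[0,0,1.6],"angular":[0,0,0],"jaw":0},{"translation":[0,0,2],"angular":[0,0,0],"jaw":0},{"translation":[0,0,2.3],"angular":[0,0,0],"jaw":0},{"translation":[0,0,2.6],"angular":[0,0,0],"jaw":0},{"translation":[0,0,2.6],"angular":[0,0,0],"jaw":0},{"translation":[0,0,2.6],"angular":[0,0,0],"jaw":0}]'
```

```text
t: 28.6
ee_pos: [506.9, -450.2, 83.2]
orientation: [2.671, 1.654, 0.0]
ft_force: [-1.4, 2.1, 5.9]
width: 12.1
grasp_force: 30.0
```

Home: contact at 83.2, expected 83.1. Release, then on to the oblong.

```bash
python3 -m creep '[{"translation":[0,0,-0.6],"angular":[0,0,0],"jaw":0},{"translation":[0,0,-0.6],"angular":[0,0,0],"jaw":1},{"translation":[0,0,-0.6],"angular":[0,0,0],"jaw":1},{"translation":[0,0,-0.6],"angular":[0,0,0],"jaw":1},{"translation":[0,0,-0.6],"angular":[0,0,0],"jaw":1},{"translation":[0,0,-50],"angular":[0,0,0],"jaw":1},{"translation":[0,0,-110],"angular":[0,0,0],"jaw":1},{"translation":[0,0,-120],"angular":[0,0,0],"jaw":1}]'; python3 go.py 460.2 134.6 200 0.35
```

```text
t: 29.6
ee_pos: [508.8, -452.0, 207.6]
orientation: [2.664, 1.65, 0.004]
ft_force: [-0.5, -0.4, 0.6]
width: 78.7
grasp_force: 0.0
shift [ 503.5 -305.1    4. ] turn [ 0.007  0.005 -0.812] q6 end -0.07 rows 9.4 4.3
```

```bash
python3 -m creep '[{"translation":[50,-30,0],"angular":[0,0,-0.1],"jaw":1},{"translation":[100,-60,0],"angular":[0,0,-0.2],"jaw":1},{"translation":[151,-91,0],"angular":[0,0,-0.3],"jaw":1},{"translation":[202,-122,0],"angular":[0,0,-0.4],"jaw":1},{"translation":[252,-153,0],"angular":[0,0,-0.5],"jaw":1},{"translation":[302,-183,0],"angular":[0,0,-0.6],"jaw":1},{"translation":[353,-214,0],"angular":[0,0,-0.7],"jaw":1},{"translation":[403,-244,0],"angular":[0,0,-0.812],"jaw":1}]'; python3 go.py 460.2 134.6 200 0.35
```

```text
t: 30.6
ee_pos: [467.1, 21.1, 201.9]
orientation: [-1.796, -2.577, 0.001]
ft_force: [1.4, -0.8, -0.9]
width: 87.7
grasp_force: 0.0
shift [108.9  32.8   1.9] turn [-0.001 -0.     0.003] q6 end -0.07 rows 1.8 0.0
```

```bash
python3 -m creep '[{"translation":[50,15,0],"angular":[0,0,0],"jaw":1},{"translation":[98,30,0],"angular":[0,0,0],"jaw":1},{"translation":[108.9,32.8,0],"angular":[0,0,0],"jaw":1},{"translation":[108.9,32.8,20],"angular":[0,0,0],"jaw":1},{"translation":[108.9,32.8,50],"angular":[0,0,0],"jaw":1},{"translation":[108.9,32.8,75],"angular":[0,0,0],"jaw":1},{"translation":[108.9,32.8,75],"angular":[0,0,0],"jaw":1},{"translation":[108.9,32.8,75],"angular":[0,0,0],"jaw":1}]'; python3 go.py 460.2 134.6 77 0.35
```

```text
t: 31.6
ee_pos: [461.8, 132.4, 127.9]
orientation: [1.801, 2.574, 0.0]
ft_force: [0.6, 0.2, -0.2]
width: 87.8
grasp_force: 0.0
shift [ 2.6 -0.8 50.9] turn [ 0.     0.    -0.001] q6 end -0.07 rows 0.8 0.0
```

```bash
python3 -m creep '[{"translation":[2.3,-0.8,49],"angular":[0,0,0],"jaw":1},{"translation":[2.3,-0.8,51],"angular":[0,0,0],"jaw":1},{"translation":[2.3,-0.8,51],"angular":[0,0,0],"jaw":0},{"translation":[2.3,-0.8,51],"angular":[0,0,0],"jaw":0},{"translation":[2.3,-0.8,51],"angular":[0,0,0],"jaw":0},{"translation":[2.3,-0.8,51],"angular":[0,0,0],"jaw":0},{"translation":[2.3,-0.8,51],"angular":[0,0,0],"jaw":0},{"translation":[2.3,-0.8,51],"angular":[0,0,0],"jaw":0}]'; python3 -m creep '[{"translation":[0,0,0],"angular":[0,0,0],"jaw":0},{"translation":[0,0,0],"angular":[0,0,0],"jaw":0},{"translation":[0,0,0],"angular":[0,0,0],"jaw":0},{"translation":[0,0,0],"angular":[0,0,0],"jaw":0},{"translation":[0,0,-10],"angular":[0,0,0],"jaw":0},{"translation":[0,0,-60],"angular":[0,0,0],"jaw":0},{"translation":[0,0,-105],"angular":[0,0,0],"jaw":0},{"translation":[0,0,-110],"angular":[0,0,0],"jaw":0}]'; python3 go.py 455 -127 180 2.735
```

```text
t: 32.6
ee_pos: [460.0, 134.7, 76.5]
orientation: [-1.801, -2.574, -0.0]
ft_force: [0.0, 0.5, -0.6]
width: 31.1
grasp_force: 0.0
t: 33.6
ee_pos: [461.9, 135.3, 189.9]
orientation: [1.798, 2.571, 0.008]
ft_force: [0.7, 0.2, -2.2]
width: 11.7
grasp_force: 30.0
shift [-244.   -96.5    9.4] turn [ 0.006 -0.002  0.757] q6 end 0.13 rows 4.2 4.1
```

Picked at 76.5, so home is 80.5.

```bash
python3 -m creep '[{"translation":[-41,-16,0],"angular":[0,0,0.13],"jaw":0},{"translation":[-82,-32,0],"angular":[0,0,0.26],"jaw":0},{"translation":[-123,-48,0],"angular":[0,0,0.39],"jaw":0},{"translation":[-164,-65,0],"angular":[0,0,0.52],"jaw":0},{"translation":[-205,-81,0],"angular":[0,0,0.65],"jaw":0},{"translation":[-244,-96.5,5],"angular":[0,0,0.757],"jaw":0},{"translation":[-244,-96.5,25],"angular":[0,0,0.757],"jaw":0},{"translation":[-244,-96.5,35],"angular":[0,0,0.757],"jaw":0}]'; python3 chk2.py insert_oblong bucket_oblong pics/c5.png 76.5; python3 go.py 455 -127 120 2.735
```

```text
t: 34.6
ee_pos: [451.6, -127.7, 149.9]
orientation: [-2.624, -1.724, 0.003]
ft_force: [-1.0, -0.1, -1.5]
width: 12.0
grasp_force: 30.0
shift [ 1.6  3.5 29.1] turn [-0.004  0.    -0.001] q6 end 0.13 rows 0.5 0.0
```

View pics/c5.png

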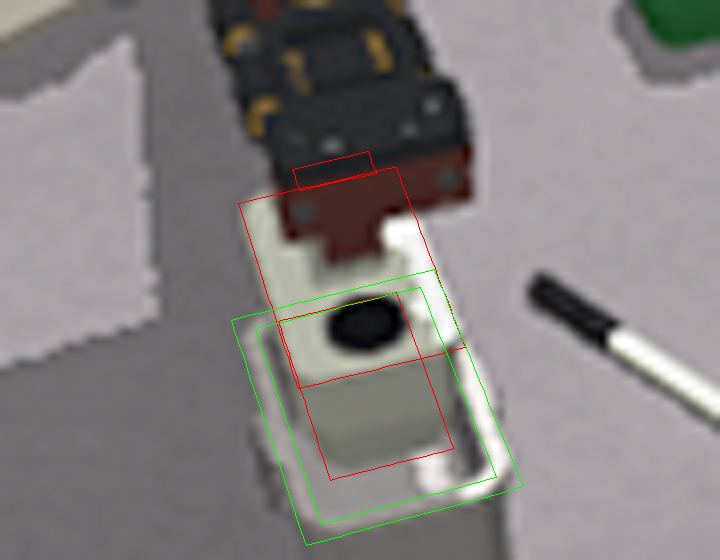

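The insert (355,290) and the bucket mouth (375,405) both sit about 1 px up from the overlay, and the yaw is parallel, so they are well aligned relative to each other. Lowering.

```bash
python3 -m creep '[{"translation":[1,2,0],"angular":[0,0,0],"jaw":0},{"translation":[1,2,8],"angular":[0,0,0],"jaw":0},{"translation":[1,2,16],"angular":[0,0,0],"jaw":0},{"translation":[1,2,24],"angular":[0,0,0],"jaw":0},{"translation":[1,2,32],"angular":[0,0,0],"jaw":0},{"translation":[1,2,38],"angular":[0,0,0],"jaw":0},{"translation":[1,2,43],"angular":[0,0,0],"jaw":0},{"translation":[1,2,43],"angular":[0,0,0],"jaw":0}]'; python3 go.py 455 -127 80.5 2.735
```

```text
t: 35.65
ee_pos: [455.0, -127.4, 108.1]
orientation: [-2.624, -1.726, 0.001]
ft_force: [0.3, 1.0, -1.8]
width: 11.8
grasp_force: 30.0
shift [ 0.4 -0.1 27.6] turn [-0.001  0.    -0.   ] q6 end 0.13 rows 0.4 0.0
```

```bash
python3 -m creep '[{"translation":[0.4,0,5],"angular":[0,0,0],"jaw":0},{"translation":[0.4,0,10],"angular":[0,0,0],"jaw":0},{"translation":[0.4,0,14],"angular":[0,0,0],"jaw":0},{"translation":[0.4,0,18],"angular":[0,0,0],"jaw":0},{"translation":[0.4,0,21],"angular":[0,0,0],"jaw":0},{"translation":[0.4,0,23],"angular":[0,0,0],"jaw":0},{"translation":[0.4,0,25],"angular":[0,0,0],"jaw":0},{"translation":[0.4,0,25],"angular":[0,0,0],"jaw":0}]'; python3 go.py 455 -127 80.5 2.735
```

```text
t: 36.65
ee_pos: [455.3, -127.1, 83.4]
orientation: [-2.624, -1.727, 0.0]
ft_force: [-0.2, 0.6, -0.5]
width: 11.9
grasp_force: 30.0
shift [-0.1 -0.3  2.9] turn [-0.  0. -0.] q6 end 0.13 rows 0.0 0.0
```

```bash
python3 -m creep '[{"translation":[0,0,0.8],"angular":[0,0,0],"jaw":0},{"translation":[0,0,1.5],"angular":[0,0,0],"jaw":0},{"translation":[0,0,2],"angular":[0,0,0],"jaw":0},{"translation":[0,0,2.5],"angular":[0,0,0],"jaw":0},{"translation":[0,0,3],"angular":[0,0,0],"jaw":0},{"translation":[0,0,3.5],"angular":[0,0,0],"jaw":0},{"translation":[0,0,3.7],"angular":[0,0,0],"jaw":0},{"translation":[0,0,3.7],"angular":[0,0,0],"jaw":0}]'
```

```text
t: 37.65
ee_pos: [455.4, -127.1, 80.4]
orientation: [2.624, 1.727, 0.0]
ft_force: [-2.4, 0.9, 7.2]
width: 11.9
grasp_force: 30.0
```

```bash
python3 -m creep '[{"translation":[0,0,-0.7],"angular":[0,0,0],"jaw":0},{"translation":[0,0,-0.7],"angular":[0,0,0],"jaw":1},{"translation":[0,0,-0.7],"angular":[0,0,0],"jaw":1},{"translation":[0,0,-0.7],"angular":[0,0,0],"jaw":1},{"translation":[0,0,-0.7],"angular":[0,0,0],"jaw":1},{"translation":[0,0,-50],"angular":[0,0,0],"jaw":1},{"translation":[0,0,-110],"angular":[0,0,0],"jaw":1},{"translation":[0,0,-145],"angular":[0,0,0],"jaw":1}]'; python3 go.py 177 -599 230 2.735
```

```text
t: 38.65
ee_pos: [456.2, -127.3, 227.6]
orientation: [2.623, 1.725, 0.003]
ft_force: [0.6, -0.0, 0.1]
width: 78.5
grasp_force: 0.0
shift [-543.7  -69.7   -2.9] turn [ 0.003 -0.    -0.   ] q6 end -0.88 rows 8.8 0.0
```

```bash
python3 -m creep '[{"translation":[-60,-8,0],"angular":[0,0,0],"jaw":1},{"translation":[-120,-16,0],"angular":[0,0,0],"jaw":1},{"translation":[-180,-24,0],"angular":[0,0,0],"jaw":1},{"translation":[-240,-32,0],"angular":[0,0,0],"jaw":1},{"translation":[-300,-40,0],"angular":[0,0,0],"jaw":1},{"translation":[-360,-48,0],"angular":[0,0,0],"jaw":1},{"translation":[-420,-55,0],"angular":[0,0,0],"jaw":1},{"translation":[-480,-62,0],"angular":[0,0,0],"jaw":1}]'
python3 - <<'E'
from fit import *
P=json.load(open("poses.json"));T=[];B=[]
for c,L in(("top",T),("scene",B)):
    im=ctrl.get_image(c)
    for b in [k for k in P if k[0]=="b"]:
        u,v=np.round(proj(c,np.array([[*P[b][:2],70]]))[0]).astype(int)
        L.append(cv2.resize(im[v-35:v+35,u-25:u+25,::-1],(200,280),interpolation=cv2.INTER_CUBIC))
cv2.imwrite("pics/end.png",np.vstack([np.hstack(T),np.hstack(B)]))
E
```

```text
t: 39.65
ee_pos: [207.0, -544.9, 224.7]
orientation: [2.625, 1.726, 0.0]
ft_force: [1.2, 0.1, -0.3]
width: 87.3
grasp_force: 0.0
```

View pics/end.png

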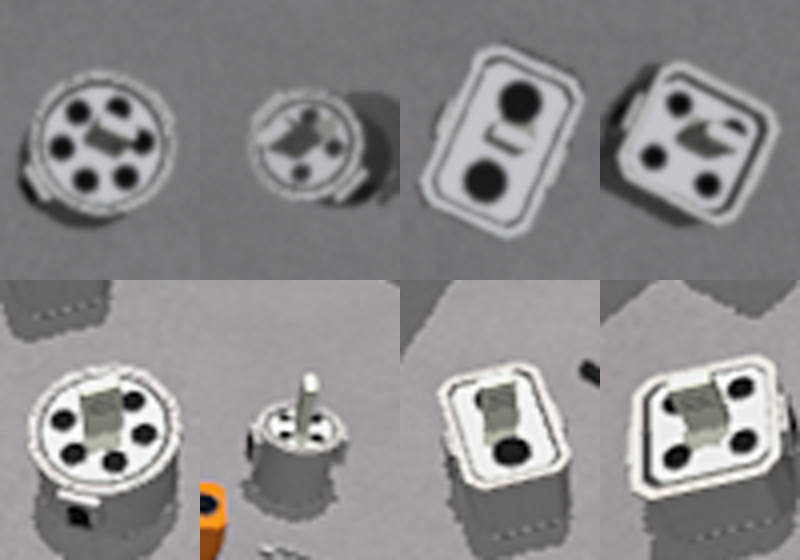

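All four inserts sit level and just below the rims in both views, with the large round at (100,145), small round (305,145), oblong (503,140) and square (697,145). The buckets are upright. Handing in.

```bash
python3 -c "
from workcell import ctrl;print(ctrl.close_job())"
```

```text
the job is handed in; nothing more can be done
None
```

All four inserts are home in their matching buckets, lowered and released; the buckets stand upright, I never moved the bottle, and the job was handed in at about 40 s.

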